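# Set and start the six-sided kitchen timer

## Robot

A 7-joint arm with a two-finger parallel gripper is mounted at the origin on the work surface. World frame = base frame: x ahead of the robot, y to its left, z up, the work surface at z = 0. Lengths are in m, angles in rad, forces in N, time in s.
With the tool pointing down it reaches from about 0.425 to 0.825 m from the base axis. Payload 3.6 kg.
Tool frame: the origin (TCP) lies between the finger pads; the fingertips stand 14 mm ahead of it and the grasp point (between the pads) lies 5 mm behind it (manip.tip_reach is the distance from the TCP to the fingertips, in m); x points along the fingers, y is the direction in which the jaws open and shut, and the axes are right-handed (so a half turn about x gives the same grasp; the last joint's range is limited). The gripper opens to 93 mm and grips with 3 to 60 N. Pads are 15 mm wide; open, the fingers measure 128 mm over their backs; the gripper's body (75 mm by 188 mm) begins 65 mm behind the grasp point.
Start: joints at [-1.357, 0.615, -0.013, 1.423, 0.008, 1.103, -0.04], TCP at [0.154, 0.631, 0.194] pointing down, gripper open.
Joint ranges: [-3.12, 3.12], [-0.3, 2.06], [-1.34, 1.32], [0.26, 2.42], [-1.36, 4.5], [0.01, 1.98], [-2.84, 2.84]. Speed limits (rad/s): [2.79, 2.79, 3.14, 3.14, 3.14, 3.14, 3.14].

## Interface

Orientations are given as [roll, pitch, yaw] about the fixed x, y, z axes, in that order (R = Rz(yaw) Ry(pitch) Rx(roll)).
In Python, from cell import manip, eoat, kin, get_obs, vision, finish_job gives the robot as it stands. Calls block until the motion is done:
- manip.move_pose(position, orientation): joint-space move of the TCP to a pose.
- manip.movel(position, frame=None, speed=0.15, stop_force=None): straight line of the TCP; frame=None keeps the orientation; speed is the mean speed in m/s. With stop_force (N) it stops when the force on the tool has changed by that much, and returns True; else False.
- manip.set_joints(angles): joint-space move.
- eoat.let_go() and eoat.gripper_close(newtons=None): open the fingers fully, or close them until they stop; newtons is the grip in N (None keeps the last).
- manip.hold(seconds).
- kin.inverse_kinematics(position, orientation): joint angles nearest the present ones, or None.
- get_obs(): the state.
- vision.read_camera(name): name is "scene" or "top" or "wrist"; returns a dict with "image" (480x640x3 uint8, red, green, blue), "mtx" (3x3 intrinsics, pixels), "rvec" (rotation vector, rad) and "tvec" (3), from world to camera coordinates, as OpenCV has them. Camera axes: x right, y down, z forward; pixel columns grow to the right and rows downward; lengths in m; the calibration is good to about 2 mm. The wrist camera is an equidistant fisheye: a pixel r from the principal point sees the ray r / f radians off the axis. A picture is of the moment at which its call begins. There is no depth.
A pose or a line that the arm cannot do raises manip.MotionError and nothing moves.
- finish_job(): hands the job in, once; it reports no verdict.
The state is a dict: "time": time; "joint_pos": joint angles; "joint_velocities": joint speeds; "tau": joint torques, N m; "eef_pos": TCP position; "tool_rot": TCP orientation; "force": force on the tool from outside, world axes, zero at the start; "torque": the same for the moment, N m; "gripper_width": finger opening in m.
Only numpy, scipy, OpenCV 4.12 (cv2) and the standard library are available. Lean on these libraries where they do the work, as an engineer would, in place of code of your own. Each camera call takes 0.05 s, during which the arm holds its last target.

## Task

The six-sided flip timer lies on the wooden board with its start bar turned away underneath. Roll it over until the flat with the start bar faces straight up and it lies at rest on the board, then press the bar gently (under about 30 N) fully home, hold it down for a second, and let go. Leave the timer lying on the board, and the crockery and utensils where they are.

Things in the scene. Friction and masses are not known exactly. Their poses are not given: they have to be found in the camera images.
- timer_center (a point): Centre of the loose white flip timer, a six-sided prism 130 mm long, about 0.3 kg (varies), 28 mm above the board's top at rest. x runs along the prism; z points out of the marked flat (with the start bar), so z straight up means set; at the start z points 30 degrees below level, and the yaw varies widely. The middle 100 mm is 44 mm across flats (flats 25 mm wide). All other flats are bare.
- bumper (a point): Centre of the timer's grey six-sided end bumper on its +x side, 57.5 mm from timer_center on the long axis; same axes. There is another at the other end. Each is 15 mm long and 56 mm across flats, flats in line with those of the middle part; the timer lies and rolls on the bumpers only.
- bar_top (a point): Middle of the outer face of the start bar: a grey bar 80 mm long (along the timer's x), 14 mm wide, 5 mm proud of the marked middle flat and 1 mm below the bumpers' flats, so it does not touch the board when underneath. With the bar up this point is 27 mm above timer_center. Same axes.
- start_bar (a joint): Travel of the sprung start bar into the timer, in m: 0 out, 0.004 fully home. It needs about 3 N to begin to move and 7 N at full travel, and springs back out. Squeezing it while rolling the timer does no harm.
- board: The flat wooden chopping board under the timer, fixed, 360 mm (its x) by 480 mm (its y), 6 mm thick. Origin at the centre of its underside, z up, so its top is 6 mm above the origin.
- ramekin: Bystander: white ramekin, 76 mm wide, 40 mm high, standing on the board. Origin under its centre.
- egg_cup: Bystander: wooden egg cup, 50 mm wide, 58 mm high, standing on the board. Origin under its centre.
- spatula: Bystander: black-handled steel spatula lying near the board's edge along its x, about 280 mm long. Origin under its middle.
- mug: Bystander: mug, 80 mm wide, 92 mm high, right of the board. Origin under its centre.
- jar: Bystander: lidded jar, 72 mm wide, 110 mm high, right of the board. Origin under its centre.
- pepper_mill: Bystander: dark wooden pepper mill, 56 mm wide, 168 mm high, right of the board. Origin under its centre.
- bowl: Bystander: white bowl, 130 mm wide, 55 mm high, on the worktop left of the board. Origin under its centre.
Things that resemble listed ones, but are neither listed nor needed, are in the scene too. Leave any orange, pink or yellow look-alike of the part that bears timer_center alone.

How it is judged:
On the way, in this order (a step that is already met when the one before it is completed fails the run):
1. the timer lies at rest on the board with the start bar's flat up (within 6 degrees), the bar not pressed (angle between timer_center's own z axis and vertical below 0.1 rad and z of timer_center in the frame of board between 0.03 and 0.038 m and value of joint start_bar below 0.001 m and linear speed of timer below 0.03 m/s), for 0.2 s.
2. the start bar is pressed at least 3 mm in for 0.7 s while the timer stays flat on the board (value of joint start_bar above 0.003 m and angle between timer_center's own z axis and vertical below 0.1 rad and z of timer_center in the frame of board below 0.038 m), for 0.7 s.
At the end, for the whole second after the job is handed in: the timer lies at rest on the board (centre over the board, 30 to 38 mm above its underside), the start bar's flat up within 6 degrees, the bar sprung out again (within 1 mm) (angle between timer_center's own z axis and vertical below 0.1 rad and z of timer_center in the frame of board between 0.03 and 0.038 m and x of timer_center in the frame of board between -0.18 and 0.18 m and y of timer_center in the frame of board between -0.24 and 0.24 m and value of joint start_bar below 0.001 m and linear speed of timer below 0.02 m/s and angular speed of timer below 0.2 rad/s); the robot touches nothing.
It fails at once if the start bar is pressed with more than 30 N while it faces up (angle between timer_center's own z axis and vertical below 0.15 rad and contact force between start_bar and anything else above 30 N).
It fails at once if a bystander is shifted by more than 40 mm (distance of any of ramekin, egg_cup, spatula, mug, jar, pepper_mill, bowl from where it was at the start of the episode above 0.04 m).
It also fails if it takes over 72 s, if anything falls off the work surface, if the arm or the gripper's body presses on something with over 40 N, if the wrist force passes 120 N, or if a joint passes its speed limit or range.

## Working session

There is one attempt and no reset: what is moved stays moved. The work goes in short steps, each a Python script; the robot and the scene stay as the last script left them, time stands still between calls to the robot, and variables do not carry over. Pictures are saved under pics/ and viewed, and the job is handed in when it is done.

```bash
ls; mkdir -p pics; python3 - <<'E'
from cell import manip,get_obs,vision
import cv2
for n in ["scene","top"]:
    d=vision.read_camera(n); cv2.imwrite(f"pics/{n}0.png",d["image"][:,:,::-1]); print(n,d["mtx"].tolist(),d["rvec"],d["tvec"])
print(get_obs())
E
```

```text
pics
scene [[491.61712728807305, 0.0, 323.27036709120864], [0.0, 491.61712728807305, 240.59328596207337], [0.0, 0.0, 1.0]] [ 2.1295648   1.58668804 -0.43627314] [-0.15524158 -0.36704466  1.40938482]
top [[572.9167699328067, 0.0, 320.4038241686974], [0.0, 572.9167699328067, 249.78447774750373], [0.0, 0.0, 1.0]] [ 2.13054927 -2.1480598   0.17607359] [0.00241339 0.52574842 1.45428715]
{'time': 0.1, 'joint_pos': array([-1.3575081 ,  0.61578665, -0.01260362,  1.42472017,  0.00809149,
        1.10339767, -0.04040706]), 'joint_velocities': array([ 0.00182606, -0.00309705,  0.00090492, -0.00430974,  0.00028853,
        0.0010092 , -0.00101687]), 'tau': array([ 1.06485913e-03, -4.60046339e+01,  2.09979303e-01, -1.66246945e+01,
       -6.11742656e-02,  1.69691036e-02,  1.08824258e-04]), 'eef_pos': array([0.1541861 , 0.63066476, 0.19252651]), 'tool_rot': array([-1.55886126,  1.56853447, -1.79860558]), 'force': array([ 0.46769791,  0.33245786, -0.55413307]), 'torque': array([-0.00953286, -0.02706306, -0.04270408]), 'gripper_width': 0.09337252297027922}
```

View pics/scene0.png

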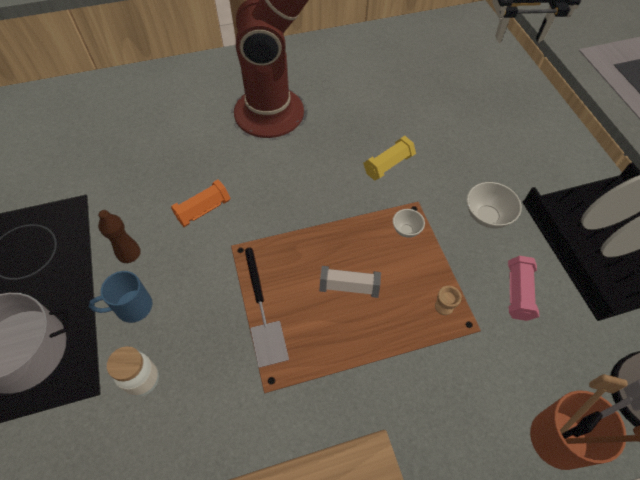

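View pics/top0.png

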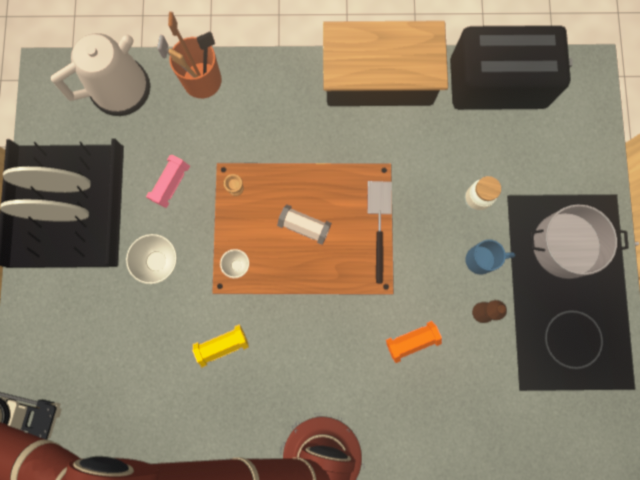

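The scene view shows the white timer with grey bumpers at about (350,282), and the top view shows it at about (304,225). The yellow, orange and pink prisms are the look-alikes. The ramekin (235,264), egg cup (233,184) and spatula (380,230) are on the board. Next I'll measure the timer and confirm it in a crop.

```bash
cat > h.py <<'E'
import numpy as np, cv2
from cell import manip,eoat,kin,get_obs,vision,finish_job
def cast(d,px,z):
    px=np.atleast_2d(np.array(px,float)); R=cv2.Rodrigues(np.array(d["rvec"],float))[0]; t=np.array(d["tvec"],float).ravel()
    n=cv2.undistortPoints(px[:,None],np.array(d["mtx"]),None)[:,0]
    v=np.c_[n,np.ones(len(n))]@R; c=-R.T@t
    return c+v*((z-c[2])/v[:,2])[:,None]
def cam(n,name=None):
    d=vision.read_camera(n)
    if name: cv2.imwrite(f"pics/{name}.png",d["image"][:,:,::-1])
    return d
E
python3 - <<'E'
from h import *
for n,(x0,y0,x1,y1) in {"top":(255,190,350,260),"scene":(295,245,405,315)}.items():
    d=cam(n); im=d["image"]; hsv=cv2.cvtColor(im,cv2.COLOR_RGB2HSV)
    m=np.zeros((480,640),np.uint8); m[y0:y1,x0:x1]=(hsv[y0:y1,x0:x1,1]<75)*255
    cs,_=cv2.findContours(m,cv2.RETR_EXTERNAL,cv2.CHAIN_APPROX_NONE); c=max(cs,key=cv2.contourArea)
    r=cv2.minAreaRect(c); print(n,r); b=cv2.boxPoints(r)
    print(np.round(cast(d,[r[0]],.034),4),np.round(cast(d,[r[0]],.062),4)); P=cast(d,b,.062)[:,:2]; print(np.round(P,4).tolist(),[np.round(np.linalg.norm(P[i]-P[i-1]),4) for i in range(4)])
    cv2.imwrite(f"pics/crop_{n}.png",cv2.resize(im[y0:y1,x0:x1,::-1],None,fx=7,fy=7,interpolation=cv2.INTER_CUBIC))
    if n=="top":
        for k,p,z in [("board corners",[(217,164),(391,164),(393,294),(213,294)],.006),("eggcup",[(233,184)],.064),("ramekin",[(235,264)],.046),("spat",[(380,180),(380,283)],.012)]: print(k,np.round(cast(d,p,z),3).tolist())
E
```

```text
top ((303.2475891113281, 223.8964385986328), (49.437217712402344, 21.539823532104492), 22.30620574951172)
[[0.5969 0.0429 0.034 ]] [[0.591  0.0422 0.062 ]]
[[0.59, 0.1121], [0.6429, 0.091], [0.592, -0.0278], [0.5396, -0.0061]] [np.float64(0.1285), np.float64(0.057), np.float64(0.1293), np.float64(0.0567)]
board corners [[0.772, 0.279, 0.006], [0.769, -0.198, 0.006], [0.412, -0.193, 0.006], [0.416, 0.283, 0.006]]
eggcup [[0.699, 0.226, 0.064]]
ramekin [[0.49, 0.22, 0.046]]
spat [[0.722, -0.166, 0.012], [0.441, -0.159, 0.012]]
scene ((349.6335754394531, 281.3423156738281), (59.64274597167969, 25.293720245361328), 6.581944942474365)
[[0.595  0.0428 0.034 ]] [[0.6081 0.0367 0.062 ]]
[[0.61, -0.0336], [0.5534, -0.0102], [0.6061, 0.1088], [0.6609, 0.0819]] [np.float64(0.1263), np.float64(0.0613), np.float64(0.1301), np.float64(0.0609)]
```

```bash
python3 - <<'E'
import cv2,numpy as np
a=cv2.imread("pics/crop_top.png");b=cv2.imread("pics/crop_scene.png")
b=cv2.resize(b,(a.shape[1],int(b.shape[0]*a.shape[1]/b.shape[1])))
o=np.vstack([a,b]);s=600/o.shape[0];cv2.imwrite("pics/crops.png",cv2.resize(o,None,fx=s,fy=s))
E
```

```text
(no output)
```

View pics/crops.png

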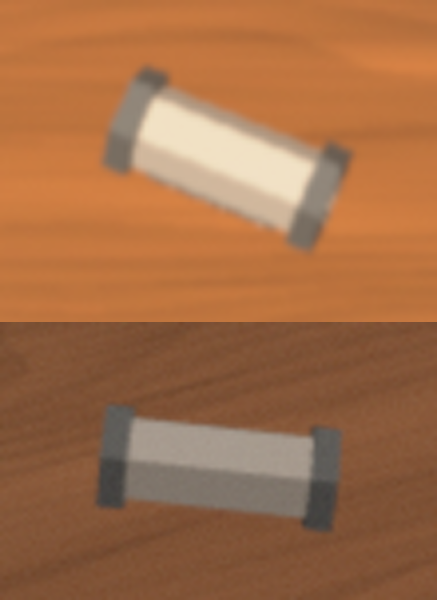

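```bash
python3 - <<'E'
from h import *
d=cam("wrist","wrist0"); print(d["mtx"]); R=cv2.Rodrigues(d["rvec"])[0]; c=-R.T@d["tvec"]; print(c,R[2])
p=R@np.array([.596,.043,.034])+d["tvec"]; th=np.arctan2(np.hypot(*p[:2]),p[2]); r=d["mtx"][0][0]*th; print(th,np.array([d["mtx"][0][2],d["mtx"][1][2]])+r*p[:2]/np.hypot(*p[:2]))
E
```

```text
[[371.64829954   0.         316.47368279]
 [  0.         371.64829954 239.89879102]
 [  0.           0.           1.        ]]
[0.08923694 0.64614609 0.38273746] [ 0.23340699 -0.05897952 -0.97058879]
0.9624935306181396 [ 81.51296631 509.61948075]
```

View pics/wrist0.png

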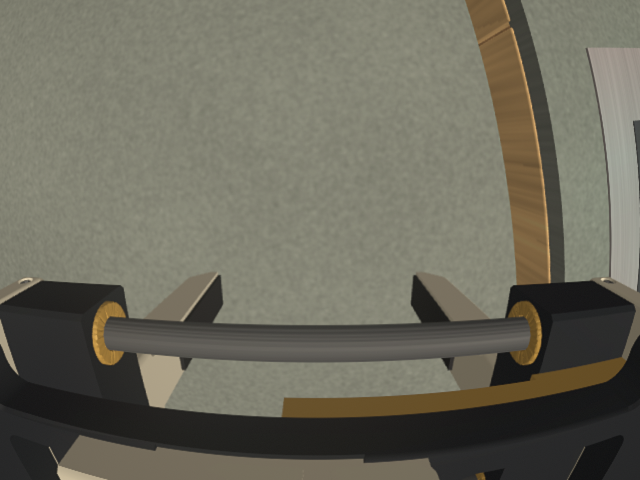

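```bash
cat >> h.py <<'E'
from scipy.spatial.transform import Rotation as Rot
YAW=np.radians(66.7)
C=np.array([.596,.043,.034])
def frames(yaw=None):
    y=YAW if yaw is None else yaw
    u=np.array([np.cos(y),np.sin(y),0]); n=np.array([np.sin(y),-np.cos(y),0]); return u,n
def ori(phi_deg,s=1,yaw=None,view=False):
    """tool base at section angle phi (0=+n,90=up); jaws in the section plane"""
    u,n=frames(yaw); p=np.radians(phi_deg); z=np.array([0,0,1.])
    a=-(np.cos(p)*n+np.sin(p)*z); y=s*(-np.sin(p)*n+np.cos(p)*z)
    if view: y=s*u
    M=np.c_[a,y,np.cross(a,y)]
    return a,Rot.from_matrix(M).as_euler('xyz')
E
python3 - <<'E'
from h import *
for view in (0,1):
  for s in (1,-1):
    for ph in (30,40,60,90,120,140,150):
      a,o=ori(ph,s,view=view)
      r=[]
      for back in (0.006,.1,.15):
        q=kin.inverse_kinematics(C-a*back,o); r.append(None if q is None else np.round(q,2).tolist())
      print(view,s,ph,r)
E
```

```text
0 1 30 [None, None, None]
0 1 40 [[0.24, 1.29, -0.62, 0.83, 0.14, 1.89, 2.51], None, None]
0 1 60 [[0.24, 1.04, -0.51, 1.22, 0.17, 1.43, 2.52], [0.2, 1.01, -0.45, 0.98, 0.11, 1.67, 2.58], [0.17, 1.02, -0.4, 0.81, 0.08, 1.81, 2.61]]
0 1 90 [[0.09, 0.73, -0.32, 1.73, 0.32, 0.73, 2.34], [0.05, 0.61, -0.25, 1.65, 0.18, 0.91, 2.46], [0.02, 0.55, -0.2, 1.59, 0.12, 1.01, 2.51]]
0 1 120 [[-0.49, 0.68, 0.29, 2.18, 2.16, 0.19, 0.3], [-0.55, 0.47, 0.25, 2.22, 1.26, 0.25, 1.18], [-0.51, 0.35, 0.12, 2.21, 1.03, 0.39, 1.4]]
0 1 140 [[-0.49, 0.82, 0.05, 2.38, 2.34, 0.89, -0.1], None, None]
0 1 150 [None, None, None]
0 -1 30 [None, None, None]
0 -1 40 [[-0.07, 1.25, 0.37, 0.85, -0.53, 1.95, -0.16], None, None]
0 -1 60 [[-0.18, 1.02, 0.41, 1.24, -0.48, 1.49, -0.1], [-0.15, 1.02, 0.48, 1.0, -0.5, 1.73, -0.13], [-0.13, 1.04, 0.53, 0.83, -0.53, 1.88, -0.15]]
0 -1 90 [[-0.37, 0.75, 0.43, 1.75, -0.44, 0.74, -0.12], [-0.42, 0.64, 0.51, 1.67, -0.37, 0.93, -0.17], [-0.44, 0.59, 0.55, 1.61, -0.34, 1.04, -0.2]]
0 -1 120 [[0.39, 0.98, -1.15, 2.16, 1.74, 1.19, -2.19], [-0.82, 0.53, 0.64, 2.22, 0.38, 0.08, -1.09]
[... 809 characters left out ...]
.85, -0.53, 1.95, -1.73], None, None]
1 -1 60 [[-0.42, 1.24, 1.13, 1.25, -0.96, 1.79, -1.3], [-0.33, 1.19, 1.13, 1.0, -0.93, 1.95, -1.42], [-0.19, 1.08, 0.75, 0.83, -0.69, 1.93, -1.63]]
1 -1 90 [[-0.69, 1.02, 1.13, 1.76, -1.04, 1.1, -1.17], [-0.7, 0.86, 1.13, 1.68, -0.84, 1.17, -1.32], [-0.7, 0.78, 1.13, 1.62, -0.75, 1.23, -1.4]]
1 -1 120 [[-0.16, 0.66, -0.2, 2.17, 1.8, 0.46, 2.29], [-0.15, 0.47, -0.31, 2.2, 1.41, 0.51, 2.62], [-0.13, 0.37, -0.38, 2.2, 1.21, 0.57, 2.8]]
1 -1 140 [[-0.38, 0.82, -0.12, 2.38, 2.26, 0.98, 1.59], None, None]
1 -1 150 [None, None, None]<sys>:0: UserWarning: Gimbal lock detected. Setting third angle to zero since it is not possible to uniquely determine all angles.
```

```bash
python3 - <<'E' 2>/dev/null
from h import *
u,n=frames()
res=[]
for view,s in ((0,1),(0,-1),(1,1),(1,-1)):
  for ph in (100,110,120,130):
    a,o=ori(ph,s,view=view)
    for dn in (.06,.09,.12,.15,.18,.21):
      for dz in (.04,.07,.1):
        T=C-n*dn+[0,0,dz]
        q=kin.inverse_kinematics(T,o)
        if q is None: continue
        M=Rot.from_euler('xyz',o).as_matrix()
        cp=T-a*.19  # camera approx
        v=cp-C; el=np.degrees(np.arctan2(v[2],-v@n)); off=np.degrees(np.arccos(-v@a/np.linalg.norm(v)))
        off=np.degrees(np.arccos(np.dot(-v,a)/np.linalg.norm(v)))
        if off<45: res.append((round(el),round(off),view,s,ph,dn,dz,np.round(q,2).tolist()))
res.sort(key=lambda r:r[0]+r[1]*.3)
for r in res[:14]: print(r)
E
```

```text
(40, 20, 1, -1, 120, 0.15, 0.04, [-0.38, 0.52, -0.27, 2.42, 1.72, 0.58, 2.05])
(45, 5, 0, 1, 130, 0.09, 0.07, [-0.71, 0.54, 0.23, 2.42, 2.05, 0.49, 0.19])
(45, 5, 0, -1, 130, 0.09, 0.07, [0.17, 0.81, -1.15, 2.39, 1.71, 1.33, -2.57])
(45, 5, 1, 1, 130, 0.09, 0.07, [0.17, 0.81, -1.15, 2.39, 1.71, 1.33, -1.0])
(45, 5, 1, -1, 130, 0.09, 0.07, [-0.35, 0.54, -0.28, 2.41, 1.86, 0.74, 1.96])
(46, 4, 0, 1, 130, 0.06, 0.04, [-0.54, 0.62, 0.08, 2.38, 2.14, 0.58, 0.15])
(46, 4, 0, -1, 130, 0.06, 0.04, [0.22, 0.92, -1.15, 2.36, 1.81, 1.39, -2.54])
(46, 4, 1, 1, 130, 0.06, 0.04, [0.22, 0.92, -1.15, 2.36, 1.81, 1.39, -0.97])
(46, 4, 1, -1, 130, 0.06, 0.04, [-0.32, 0.62, -0.24, 2.38, 1.99, 0.74, 1.88])
(38, 32, 0, 1, 110, 0.21, 0.04, [-0.78, 0.45, 0.25, 2.42, 1.13, 0.19, 1.08])
(38, 32, 0, -1, 110, 0.21, 0.04, [-0.87, 0.47, 0.39, 2.42, 0.96, 0.14, -1.88])
(38, 32, 1, 1, 110, 0.21, 0.04, [-0.95, 0.48, 0.5, 2.42, 0.59, 0.09, 0.06])
(38, 32, 1, -1, 110, 0.21, 0.04, [-0.35, 0.46, -0.33, 2.4, 1.33, 0.46, 2.41])
(44, 16, 0, 1, 120, 0.12, 0.04, [-0.78, 0.55, 0.4, 2.39, 2.07, 0.22, 0.21])
```

```bash
python3 - <<'E' 2>&1 | grep -v arn
from h import *
u,n=frames()
a,o=ori(120,1)
for T in (C-n*.05+[0,0,.22],C-n*.05+[0,0,.16]):
    q=kin.inverse_kinematics(T,o); print(q)
manip.move_pose(C-n*.05+[0,0,.16],o)
print(get_obs()["time"],get_obs()["eef_pos"],get_obs()["joint_pos"])
cam("wrist","w1")
a,o=ori(130,1); manip.movel(C-n*.09+[0,0,.07],o,speed=.2)
print(get_obs()["time"],get_obs()["joint_pos"])
cam("wrist","w2")
E
```

```text
[-0.41073113  0.23388169  0.04505897  2.03592263  0.66305267  0.58576121
  1.8583854 ]
[-0.42768627  0.3227478   0.06965618  2.12582773  0.86089648  0.44759523
  1.62648771]
2.65 [0.55037257 0.06375843 0.1940676 ] [-0.42842577  0.32304885  0.06895591  2.12509322  0.86081951  0.44744958
  1.62635514]
4.45 [-0.69362806  0.5334525   0.20307768  2.41670015  2.03699709  0.50505248
  0.20398157]
```

```bash
ls pics
```

```text
crop_scene.png
crop_top.png
crops.png
scene0.png
top0.png
w1.png
w2.png
wrist0.png
```

View pics/w1.png

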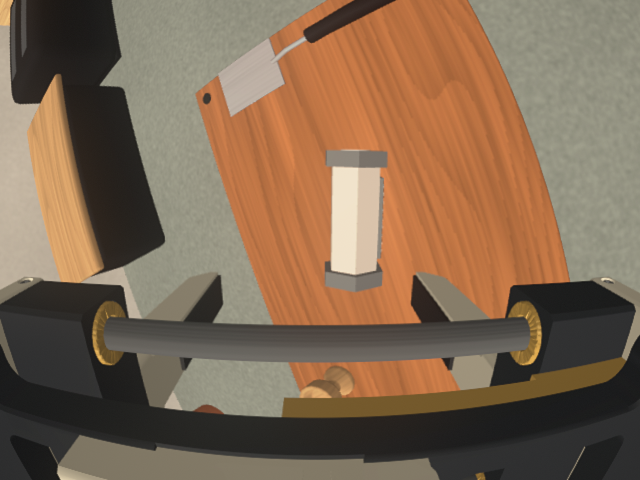

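View pics/w2.png

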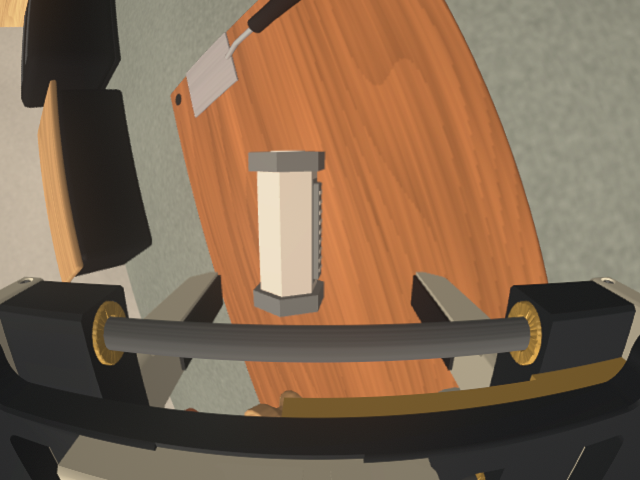

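w1 and w2 both show the grey start bar on the near (robot) side, low down, at (383,215) in w1 and (318,230) in w2. So the top must roll away from the robot by two faces. I'll clamp opposite flats with the tool leaning 30° towards the robot, lift, swing to 30° the other way, set down, and repeat.

```bash
python3 - <<'E' 2>&1 | grep -v arn
from h import *
a,o=ori(120,1)
manip.movel(C-a*.06,o,speed=.15)
manip.hold(.2)
print(get_obs()["time"],get_obs()["force"])
hit=manip.movel(C-a*.010,speed=.03,stop_force=5)
ob=get_obs(); print(hit,(C-ob["eef_pos"])@a,ob["force"],ob["time"],ob["eef_pos"]-C)
cam("wrist","w3")
E
```

```text
5.3917 [-0.56543766  0.51354944 -0.39889732]
False 0.010136741805465586 [-0.22462327  0.26471958  1.13905093] 7.2083 [-0.00456657  0.0021468   0.00879314]
```

View pics/w3.png

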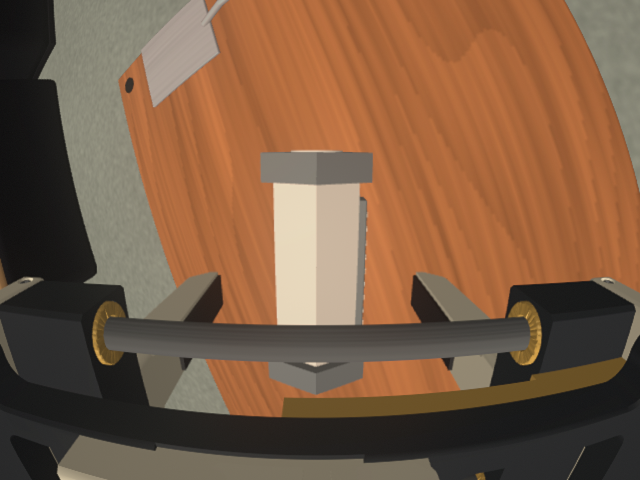

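w3 shows the timer centred between the open fingers, its ridge at column 317 and the fingers at 222 and 414. The tips didn't touch the board, so I'll grip, lift and turn.

```bash
python3 - <<'E' 2>&1 | grep -v arn
from h import *
eoat.gripper_close(30)
ob=get_obs(); print("w",ob["gripper_width"],ob["force"],ob["time"])
manip.movel(ob["eef_pos"]+[0,0,.10],speed=.2)
print(get_obs()["force"],get_obs()["gripper_width"])
a,o=ori(60,1)
print(kin.inverse_kinematics(C+[0,0,.1]-a*.01,o),get_obs()["joint_pos"])
manip.move_pose(C+[0,0,.1]-a*.01,o)
ob=get_obs(); print(ob["time"],ob["gripper_width"],ob["eef_pos"],ob["force"])
cam("wrist","w4");cam("scene","s4")
E
python3 -c "
import cv2,numpy as np
a=cv2.imread('pics/w4.png');b=cv2.imread('pics/s4.png')[150:390,240:560]
cv2.imwrite('pics/m4.png',np.hstack([cv2.resize(a,(400,300)),cv2.resize(b,(400,300))]))"
```

```text
w 0.00023937981508243122 [-0.02274907  0.38049597  0.01065889] 8.7083
Traceback (most recent call last):
cell.MotionError: the arm cannot follow that straight line within its joint ranges[ WARN:0@0.013] global loadsave.cpp:275 findDecoder imread_('pics/w4.png'): can't open/read file: check file path/integrity
[ WARN:0@0.013] global loadsave.cpp:275 findDecoder imread_('pics/s4.png'): can't open/read file: check file path/integrity
Traceback (most recent call last):
TypeError: 'NoneType' object is not subscriptable
```

```bash
python3 - <<'E' 2>&1 | grep -v arn
from h import *
w=cam("wrist")["image"];s=cam("scene")["image"];t=cam("top")["image"]
o=np.hstack([cv2.resize(w,(400,300)),cv2.resize(s[180:330,250:450],(400,300))]); t=cv2.resize(t[150:300,205:405],(400,300))
o=np.vstack([o,np.hstack([t,t*0])]); cv2.imwrite("pics/m4.png",o[:,:,::-1])
E
```

```text
(no output)
```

View pics/m4.png

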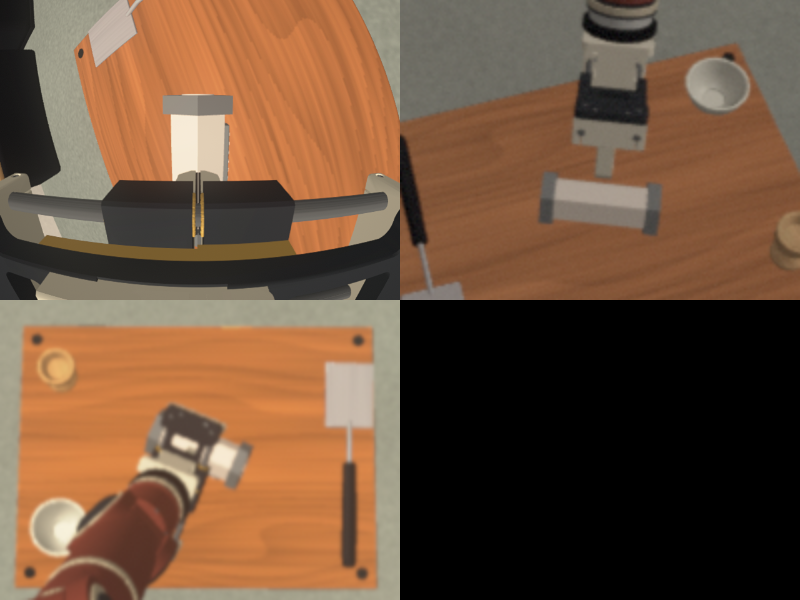

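```bash
python3 - <<'E' 2>&1 | grep -v arn
from h import *
a,o=ori(120,1); ob=get_obs(); print(o,ob["tool_rot"],manip.tip_reach,a)
print(Rot.from_euler('xyz',ob["tool_rot"]).as_matrix().round(3)); print(ob["eef_pos"])
tip=ob["eef_pos"]+.014*Rot.from_euler('xyz',ob["tool_rot"]).as_matrix()[:,0]
for n in("scene","top"):
    d=cam(n)
    for p in (tip,C,ob["eef_pos"],C+[0,0,.028]): print(n,cv2.projectPoints(p.reshape(1,3),np.array(d["rvec"]),np.array(d["tvec"]),np.array(d["mtx"]),None)[0].ravel())
    x,y=(300,230) if n=="scene" else (260,180)
    cv2.imwrite(f"pics/z{n}.png",cv2.resize(d["image"][y:y+100,x:x+100,::-1],None,fx=5,fy=5,interpolation=cv2.INTER_CUBIC))
d=cam("wrist");R=cv2.Rodrigues(d["rvec"])[0]
for P in (tip,C):
    p=R@P+d["tvec"]; r=np.hypot(*p[:2]); print("wrist",np.array([d["mtx"][0][2],d["mtx"][1][2]])+d["mtx"][0][0]*np.arctan2(r,p[2])*p[:2]/r)
E
```

```text
[-1.57079633  1.04719755 -0.40666172] [-1.57076869  1.04715886 -0.40663812] 0.014 [ 0.45922319 -0.19777275 -0.8660254 ]
[[ 0.459 -0.795  0.396]
 [-0.198  0.343  0.918]
 [-0.866 -0.5    0.   ]]
[0.59141835 0.04497485 0.04268277]
scene [349.69276688 283.20930878]
scene [349.85964249 281.69906704]
scene [350.28264102 277.89999546]
scene [350.61991624 275.8215595 ]
top [303.53748051 223.79335182]
top [303.20595275 224.21365528]
top [302.3729732  225.25302696]
top [302.91795444 222.01421645]
wrist [314.90676594 267.87615569]
wrist [314.90758548 270.05741885]
```

View pics/zscene.png

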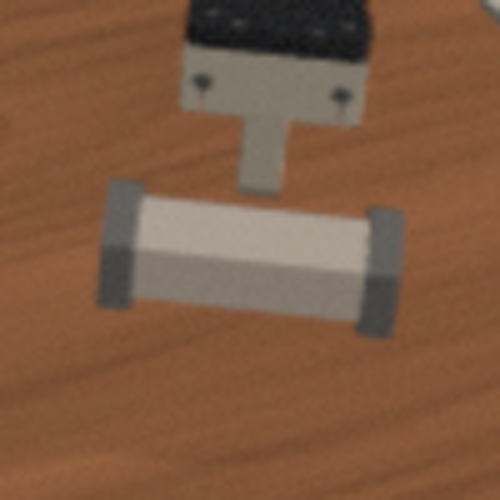

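```bash
python3 - <<'E' 2>&1 | grep -v arn
from h import *
ob=get_obs(); M=Rot.from_euler('xyz',ob["tool_rot"]).as_matrix(); p=ob["eef_pos"]
d=cam("scene","s5");t=cam("top","t5");w=cam("wrist","w5");R=cv2.Rodrigues(w["rvec"])[0]
pr=lambda d,P:cv2.projectPoints(P.reshape(1,3),np.array(d["rvec"]),np.array(d["tvec"]),np.array(d["mtx"]),None)[0].ravel().round(1)
for s in (-.06,-.04,-.03,-.02,-.01,0,.014):
    P=p+s*M[:,0]; q=R@P+w["tvec"]; r=np.hypot(*q[:2])
    print(s,P.round(3),pr(d,P),pr(t,P),(np.array([w["mtx"][0][2],w["mtx"][1][2]])+w["mtx"][0][0]*np.arctan2(r,q[2])*q[:2]/r).round(1))
print("cam",-R.T@w["tvec"]-p, M.T@(-R.T@w["tvec"]-p), get_obs()["joint_pos"])
cv2.imwrite("pics/w5z.png",cv2.resize(w["image"][140:440,200:440,::-1],None,fx=2,fy=2))
E
```

```text
-0.06 [0.564 0.057 0.095] [352.9 254.4] [297.1 231.8] [314.  326.6]
-0.04 [0.573 0.053 0.077] [352.  262.4] [298.9 229.6] [314.3 306. ]
-0.03 [0.578 0.051 0.069] [351.6 266.3] [299.8 228.5] [314.4 297.3]
-0.02 [0.582 0.049 0.06 ] [351.2 270.2] [300.7 227.4] [314.6 289.4]
-0.01 [0.587 0.047 0.051] [350.7 274.1] [301.5 226.3] [314.7 282.4]
0 [0.591 0.045 0.043] [350.3 277.9] [302.4 225.3] [314.8 276. ]
0.014 [0.598 0.042 0.031] [349.7 283.2] [303.5 223.8] [314.9 267.9]
cam [-0.11489005 -0.02351102  0.16428129] [-0.19038596  0.00118764 -0.06702692] [-0.43824795  0.65789842  0.20003215  2.18342888  1.99561031  0.23153518
  0.46849047]
```

View pics/w5z.png

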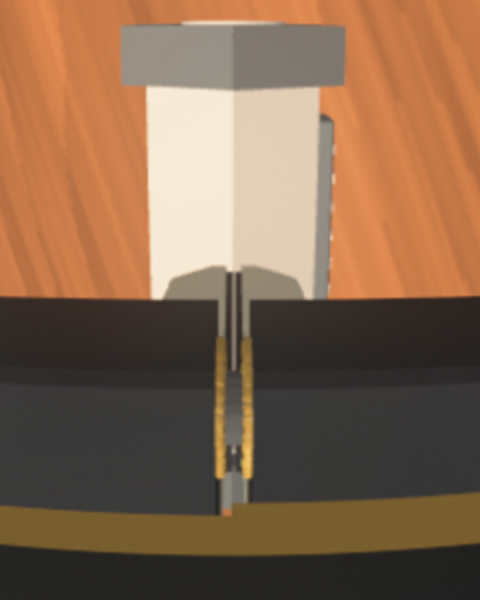

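```bash
python3 - <<'E' 2>&1 | grep -v arn
from h import *
ob=get_obs(); M=Rot.from_euler('xyz',ob["tool_rot"]).as_matrix(); p=ob["eef_pos"];u,n=frames()
w=cam("wrist");R=cv2.Rodrigues(w["rvec"])[0]
def pw(P):
    q=R@P+w["tvec"]; r=np.hypot(*q[:2]); return (np.array([w["mtx"][0][2],w["mtx"][1][2]])+w["mtx"][0][0]*np.arctan2(r,q[2])*q[:2]/r).round(1)
for s in (-.03,-.02,-.01,0,.014):
  for z in(-.0075,.0075): print("open tip s",s,z,[pw(p+s*M[:,0]+j*.0467*M[:,1]+z*M[:,2]) for j in(1,-1)])
for e in (1,-1):
  for l in (.05,.065):
    for ang,rr in((120,.0323),(60,.0323),(180,.0323)):
      P=C+e*l*u+rr*(np.cos(np.radians(ang))*n+np.sin(np.radians(ang))*np.array([0,0,1])); print(e,l,ang,pw(P))
E
```

```text
open tip s -0.03 -0.0075 [array([413.8, 281.2]), array([215.3, 281.2])]
open tip s -0.03 0.0075 [array([411.2, 310.2]), array([218.1, 310.1])]
open tip s -0.02 -0.0075 [array([408.9, 274.3]), array([220.5, 274.3])]
open tip s -0.02 0.0075 [array([406.6, 302.1]), array([222.9, 302.1])]
open tip s -0.01 -0.0075 [array([404.5, 268. ]), array([225.1, 268.1])]
open tip s -0.01 0.0075 [array([402.4, 294.7]), array([227.3, 294.7])]
open tip s 0 -0.0075 [array([400.4, 262.3]), array([229.4, 262.4])]
open tip s 0 0.0075 [array([398.6, 288. ]), array([231.2, 288. ])]
open tip s 0.014 -0.0075 [array([395.3, 255.2]), array([234.7, 255.3])]
open tip s 0.014 0.0075 [array([393.8, 279.5]), array([236.3, 279.5])]
1 0.05 120 [314.8 376.1]
1 0.05 60 [266.8 359.7]
1 0.05 180 [363.2 359.8]
1 0.065 120 [314.9 397.5]
1 0.065 60 [268.3 380.4]
1 0.065 180 [361.8 380.5]
-1 0.05 120 [314.3 187.6]
-1 0.05 60 [258.6 184.8]
-1 0.05 180 [370.6 184.7]
-1 0.065 120 [314.3 154.6]
-1 0.065 60 [258.1 154.9]
-1 0.065 180 [371.1 154.7]
```

The views disagree with the stated tool geometry. In the wrist view the open tips (220,275) and (414,275) and the closed tip (315,272) put the real fingertips about 20 mm behind the reported TCP, not 14 mm ahead, and the scene view agrees at about −25 mm. That explains why the jaws closed above the timer. I'll check it with a light touch on the timer's ridge before trusting it.

```bash
python3 - <<'E' 2>&1 | grep -v arn
from h import *
a,o=ori(120,1); p=get_obs()["eef_pos"]; f=get_obs()["force"]
hit=manip.movel(p+a*.014,speed=.015,stop_force=2.5)
ob=get_obs(); b=(C-ob["eef_pos"])@a
print(hit,"b",b,"tip s if ridge at 25.4:",b-.0254,ob["force"]-f,ob["time"])
manip.movel(p-a*.03,speed=.1); cam("scene","s6")
eoat.let_go(); print(get_obs()["gripper_width"],get_obs()["time"])
E
```

```text
True b 0.00010914938821132155 tip s if ridge at 25.4: -0.02529085061178868 [-1.32012406e+00 -1.52669483e-03  3.10836097e+00] 9.875
0.09283406262496305 11.95
```

```bash
echo "TS=-.024 # measured: fingertip offset from reported TCP along the tool" >> h.py; python3 - <<'E' 2>&1 | grep -v arn
from h import *
d=cam("top"); im=d["image"]; x0,y0,x1,y1=255,190,350,260
d2=cam("scene");hsv=cv2.cvtColor(d2["image"],cv2.COLOR_RGB2HSV); x0,y0,x1,y1=295,255,405,315
m=np.zeros((480,640),np.uint8); m[y0:y1,x0:x1]=(hsv[y0:y1,x0:x1,1]<75)*255
cs,_=cv2.findContours(m,cv2.RETR_EXTERNAL,cv2.CHAIN_APPROX_NONE); print(cv2.minAreaRect(max(cs,key=cv2.contourArea)))
a,o=ori(120,1)
for k in (.03,-.03): print(kin.inverse_kinematics(C+a*k,o))
for h in (.03,.06): print(h,kin.inverse_kinematics(C+a*.03+[0,0,h],o))
hit=manip.movel(C+a*(.006-TS),speed=.08,stop_force=6)
ob=get_obs(); print(hit,(ob["eef_pos"]-C)@a+TS,ob["force"],ob["time"])
if not hit:
    eoat.gripper_close(30); ob=get_obs(); print("w",ob["gripper_width"],ob["time"],ob["force"])
cam("wrist","w7");cam("scene","s7")
E
python3 -c "
import cv2,numpy as np
a=cv2.imread('pics/w7.png');b=cv2.imread('pics/s7.png')[180:330,250:450]
cv2.imwrite('pics/m7.png',np.hstack([cv2.resize(a,(400,300)),cv2.resize(b,(400,300))]))"
```

```text
((349.62774658203125, 281.2880554199219), (59.656681060791016, 25.291282653808594), 6.458815574645996)
[-0.30689945  0.73190204  0.04847317  2.15104515  2.06066146  0.32913477
  0.43528805]
[-0.51005141  0.62372264  0.28251691  2.19640713  1.91980215  0.18323516
  0.5327905 ]
0.03 [-0.41589076  0.6796982   0.21032427  2.14328017  1.98613167  0.20859847
  0.50187249]
0.06 [-0.57145467  0.6513793   0.44440673  2.13175273  1.8272461   0.05504388
  0.65240642]
True 0.0037629788103403436 [-1.91329032  0.36658882  6.63864619] 12.8667
```

View pics/m7.png

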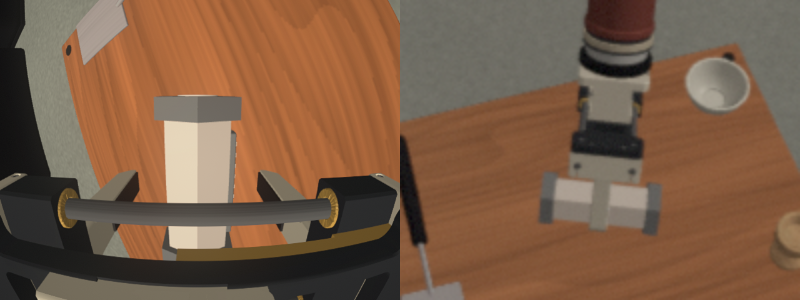

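The lower finger stopped at the board with the tips 4 mm past the timer's centre. The timer sits centred between the jaws, with its ridge at column 197 of the left panel. I'll back off 2 mm and grip.

```bash
python3 - <<'E' 2>&1 | grep -v arn
from h import *
a,o=ori(120,1)
manip.movel(C+a*(.002-TS),speed=.05)
eoat.gripper_close(30); ob=get_obs(); print("w",ob["gripper_width"],ob["time"],ob["force"])
cam("wrist","w8");cam("scene","s8")
if ob["gripper_width"]>.03:
    manip.movel(ob["eef_pos"]+[0,0,.03],speed=.1)
    ob=get_obs(); print("lift",ob["gripper_width"],ob["time"],ob["force"])
    cam("scene","s9")
    a,o=ori(60,1); print(ob["joint_pos"],kin.inverse_kinematics(C+[0,0,.06]+a*(.002-TS),o))
E
python3 -c "
import cv2,numpy as np,os
a=cv2.imread('pics/w8.png');f='pics/s9.png' if os.path.exists('pics/s9.png') else 'pics/s8.png'
b=cv2.imread(f)[180:330,250:450]
cv2.imwrite('pics/m8.png',np.hstack([cv2.resize(a,(400,300)),cv2.resize(b,(400,300))]))"
```

```text
w 0.044325660215661394 14.0333 [ 1.176876   -0.97978094  0.81706484]
lift 0.044234006129904954 14.5917 [-0.28043715 -0.05636863 -1.85679139]
[-0.44675653  0.67560327  0.25292402  2.14242631  1.96488223  0.17724358
  0.51901486] [ 0.45239002  1.18044316 -1.15225614  1.24855434  0.60374883  1.60578049
  2.13283151]
```

View pics/m8.png

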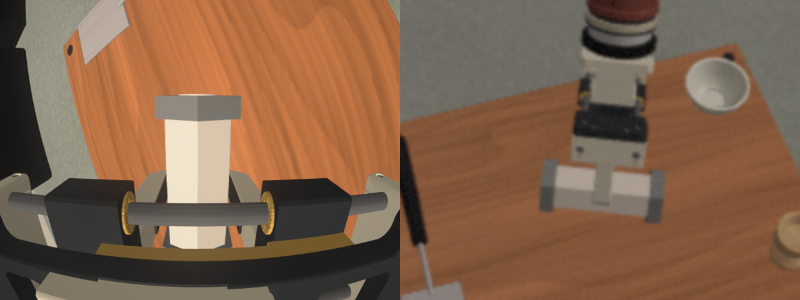

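Grip confirmed at 44.3 mm, which matches the 44 mm flats, and the timer is off the board. Next is the 60° turn.

```bash
python3 - <<'E' 2>&1 | grep -v arn
from h import *
g=.002-TS
a,o=ori(90,1); q=kin.inverse_kinematics(C+[0,0,.10]+a*g,o); print(q)
manip.move_pose(C+[0,0,.10]+a*g,o)
a,o=ori(60,1); T=C+[0,0,.06]+a*g; q=kin.inverse_kinematics(T,o); print(q)
manip.move_pose(T,o); ob=get_obs(); print(ob["gripper_width"],ob["time"],ob["force"])
cam("wrist","w10");cam("scene","s10")
E
python3 -c "
import cv2,numpy as np,os
a=cv2.imread('pics/w10.png');b=cv2.imread('pics/s10.png')[150:345,220:480]
cv2.imwrite('pics/m10.png',np.hstack([cv2.resize(a,(400,300)),cv2.resize(b,(400,300))]))"
```

```text
[ 0.49786893  0.89888396 -1.15106103  1.66401391  0.88060671  1.18586529
  1.85715247]
[ 0.44523555  1.16699473 -1.12124242  1.24884111  0.58111297  1.59295465
  2.15078835]
0.044350393506424404 16.3917 [-0.0784467   0.65197738 -2.11385288]
```

View pics/m10.png

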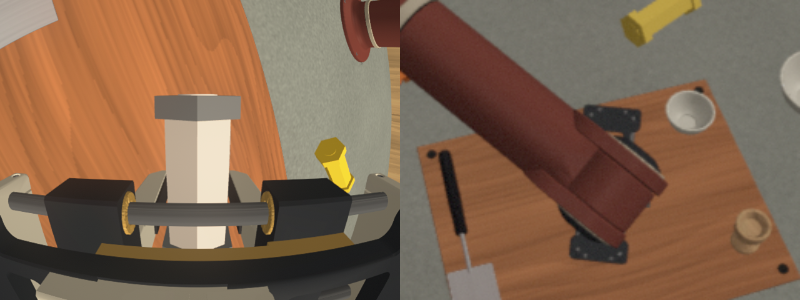

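```bash
python3 - <<'E' 2>&1 | grep -v arn
from h import *
g=.002-TS
a,o=ori(60,1)
hit=manip.movel(C+a*g+[0,0,.0005],speed=.06,stop_force=5); ob=get_obs(); print(hit,ob["eef_pos"]-C-a*g,ob["force"],ob["time"])
eoat.let_go(); ob=get_obs(); print(ob["force"],ob["gripper_width"])
manip.movel(ob["eef_pos"]-a*.06,speed=.2); 
ob=get_obs(); print(ob["time"])
cam("wrist","w11")
E
```

```text
True [-0.00055912 -0.00026956  0.00100985] [ 1.3103049  -0.52964972  5.93509093] 17.425
[-0.64506176  0.33251384  0.8130048 ] 0.09289764778717141
18.8
```

View pics/w11.png

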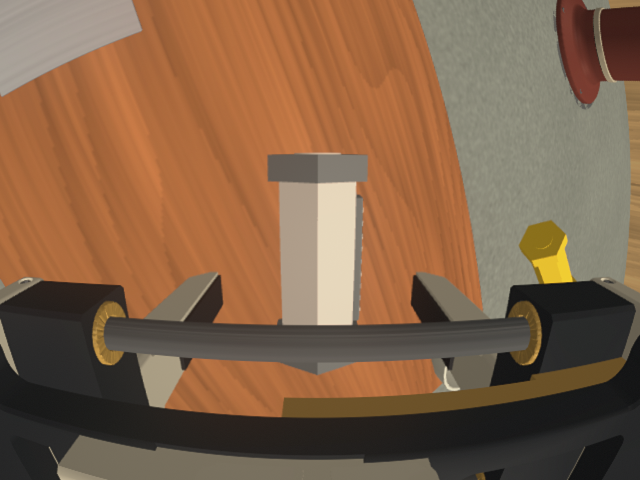

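The bar, at (360,250), now faces up at 30° on the near side, as expected, and the timer is still centred under the gripper. Now for the second roll.

```bash
python3 - <<'E' 2>&1 | grep -v arn
from h import *
a,o=ori(90,1); manip.move_pose(C+[0,0,.08],o)
a,o=ori(120,1); T=C-a*(.04+TS); print(kin.inverse_kinematics(T-a*.02,o))
manip.move_pose(T-a*.02,o); cam("wrist","w12"); print(get_obs()["time"])
hit=manip.movel(C+a*(.002-TS),speed=.1,stop_force=6)
ob=get_obs(); print(hit,(ob["eef_pos"]-C)@a+TS,ob["force"],ob["time"])
if hit: manip.movel(ob["eef_pos"]-a*.0015,speed=.05)
eoat.gripper_close(30); ob=get_obs(); print("w",ob["gripper_width"],ob["time"],ob["force"])
cam("wrist","w13")
E
python3 -c "
import cv2,numpy as np,os
a=cv2.imread('pics/w12.png');b=cv2.imread('pics/w13.png')
cv2.imwrite('pics/m13.png',np.hstack([cv2.resize(a,(400,300)),cv2.resize(b,(400,300))]))"
```

```text
[ 0.06890172  0.65830302 -0.57802724  2.18094813  1.66003379  0.68756853
  0.87285068]
20.425
True 0.003752037499231878 [-1.38702926  0.49086005  4.23492469] 21.0917
w 0.04353984394251784 22.1667 [ 0.08791882 -0.05649842 -0.14540163]
```

View pics/m13.png

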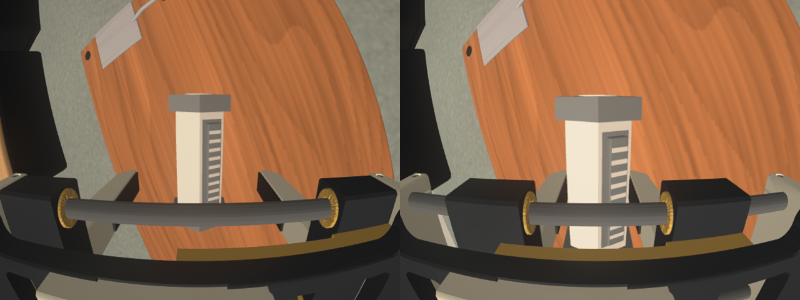

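The bar's ridged face is plainly visible near the ridge, and the grip width is 43.5 mm. Lift, turn, set down.

```bash
python3 - <<'E' 2>&1 | grep -v arn
from h import *
g=.002-TS
ob=get_obs(); manip.movel(ob["eef_pos"]+[0,0,.03],speed=.1)
a,o=ori(90,1); manip.move_pose(C+[0,0,.10]+a*g,o)
a,o=ori(60,1); manip.move_pose(C+[0,0,.06]+a*g,o); ob=get_obs(); print(ob["gripper_width"],ob["time"])
hit=manip.movel(C+a*g+[0,0,.0005],speed=.06,stop_force=5); ob=get_obs(); print(hit,ob["eef_pos"]-C-a*g,ob["force"],ob["time"])
eoat.let_go(); ob=get_obs(); print(ob["force"],ob["gripper_width"])
manip.movel(ob["eef_pos"]-a*.06,speed=.2); 
a,o=ori(90,1); manip.move_pose(C+[-.0,0,.16],o)
print(get_obs()["time"]); cam("wrist","w14"); cam("scene","s14"); cam("top","t14")
E
```

```text
0.04325851365862774 24.325
False [0.00034053 0.00020247 0.00087314] [ 0.53757514 -0.76575234 -2.76693929] 25.4667
[ 0.31532666  0.42168584 -0.74162587] 0.09295565045517054
27.475
```

View pics/w14.png

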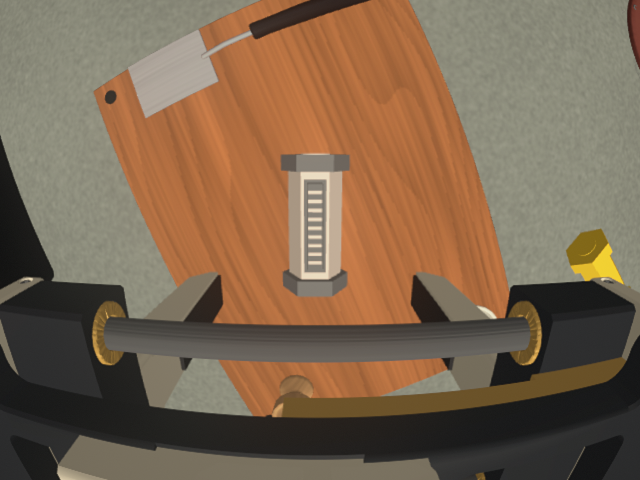

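The bar now faces straight up, at (315,226), with the side flats symmetric. I'll locate the bar in this view, then press with closed fingertips.

```bash
python3 - <<'E' 2>&1 | grep -v arn
from h import *
w=cam("wrist"); R=cv2.Rodrigues(w["rvec"])[0]; c=-R.T@w["tvec"]
def wc(px,z):
    v=np.array(px,float)-[w["mtx"][0][2],w["mtx"][1][2]]; r=np.hypot(*v); th=r/w["mtx"][0][0]
    ray=R.T@np.r_[np.sin(th)*v/r,np.cos(th)]; return c+ray*(z-c[2])/ray[2]
pts=[(305,180),(326,180),(327,272),(304,272)]
P=np.array([wc(p,.06) for p in pts]); print(P.round(4),P.mean(0), np.linalg.norm(P[0]-P[3]),np.linalg.norm(P[0]-P[1]))
B=P.mean(0); d=P[3]-P[0]; print(np.degrees(np.arctan2(d[1],d[0])))
t=cam("top"); s=cam("scene")
o=np.hstack([cv2.resize(t["image"][150:300,205:405],(400,300)),cv2.resize(s["image"][180:330,250:450],(400,300))]);cv2.imwrite("pics/m15.png",o[:,:,::-1])
E
```

```text
[[ 5.876e-01 -6.000e-04  6.000e-02]
 [ 5.710e-01  6.600e-03  6.000e-02]
 [ 6.030e-01  8.350e-02  6.000e-02]
 [ 6.222e-01  7.510e-02  6.000e-02]] [0.59597964 0.04115748 0.06      ] 0.08326596993462956 0.01811053430701365
65.46281038989355
```

View pics/m15.png

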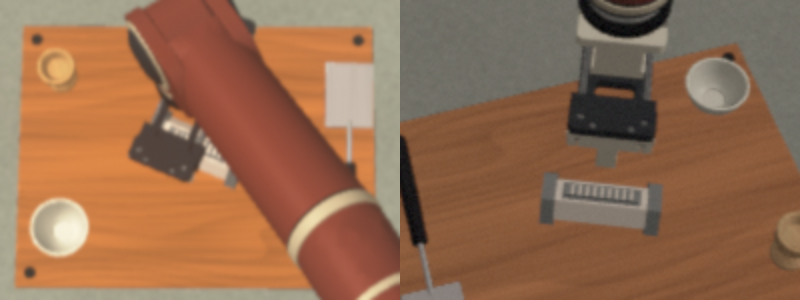

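Bar centre measures (0.596, 0.041), and about 83 mm long against a stated 80 mm. Pressing.

```bash
python3 - <<'E' 2>&1 | grep -v arn
from h import *
B=np.array([.596,.0415]); a,o=ori(90,1)
eoat.gripper_close(10); manip.hold(.2)
manip.movel([*B,.037+.02],o,speed=.12); manip.hold(.3)
f0=get_obs()["force"]; print(f0,get_obs()["time"])
h1=manip.movel([*B,.030],speed=.01,stop_force=2); o1=get_obs(); print("touch",h1,o1["eef_pos"][2]+.024,o1["force"]-f0)
h2=manip.movel([*B,.026],speed=.008,stop_force=10); o2=get_obs(); print("home",h2,o2["eef_pos"][2]+.024,o2["force"]-f0)
for i in range(6):
    manip.hold(.2); ob=get_obs(); print(ob["time"],ob["eef_pos"][2]+.024,(ob["force"]-f0).round(2))
cam("scene","s16")
E
```

```text
[-0.24198001  0.37119794  0.03789243] 31.0167
touch True 0.05985517893694611 [-0.33315054 -0.76365583  4.23318465]
home True 0.05661329826609483 [-0.6911027  -0.9909328   5.38319154]
33.725 0.05667170675651286 [-0.36 -0.93  5.85]
33.925 0.05671945769831234 [-0.84 -0.95  6.6 ]
34.125 0.05673686985988592 [-0.34 -0.61  5.88]
34.325 0.056703394609691864 [-0.16 -0.62  6.44]
34.525 0.0567114021252115 [-0.75 -0.33  6.85]
34.725 0.0567047308621212 [-0.57 -0.72  5.59]
```

The force held at about 6 N and travel is roughly 3–4 mm. That's too ambiguous, so I'll push slightly further, to a clear hard stop.

```bash
python3 - <<'E' 2>&1 | grep -v arn
from h import *
f0=.04
for i in range(8):
    p=get_obs()["eef_pos"]; 
    z0=.0327-.0004*(i+1)
    hit=manip.movel([.596,.0415,z0],speed=.01,stop_force=6); manip.hold(.15)
    F=np.mean([get_obs()["force"][2]]); ob=get_obs(); print(hit,z0+.024,ob["eef_pos"][2]+.024,ob["force"][2]-f0)
    if ob["force"][2]-f0>11: break
for i in range(5):
    manip.hold(.25); ob=get_obs(); print(ob["time"],ob["eef_pos"][2]+.024,ob["force"].round(2))
cam("scene","s17");cam("wrist","w17")
E
python3 -c "
import cv2,numpy as np,os
a=cv2.imread('pics/w17.png');b=cv2.imread('pics/s17.png')[180:330,250:450]
cv2.imwrite('pics/m17.png',np.hstack([cv2.resize(a,(400,300)),cv2.resize(b,(400,300))]))"
```

```text
False 0.0563 0.05668621080106298 6.18920564075495
False 0.0559 0.056356575540832586 6.105082757315141
False 0.0555 0.056277813722589894 8.749377772153165
False 0.055099999999999996 0.056228584243715345 9.954221313783103
False 0.0547 0.05621231364676636 11.56969835094881
37.025 0.05619009096159712 [-2.37 -1.42 12.6 ]
37.275 0.05622433620209464 [-2.92 -1.01 12.7 ]
37.525 0.05622251520046884 [-1.81 -0.74 11.57]
37.775 0.056222646076676035 [-1.03 -1.31 11.9 ]
38.025 0.056225880360377185 [-2.54 -1.35 12.08]
```

View pics/m17.png

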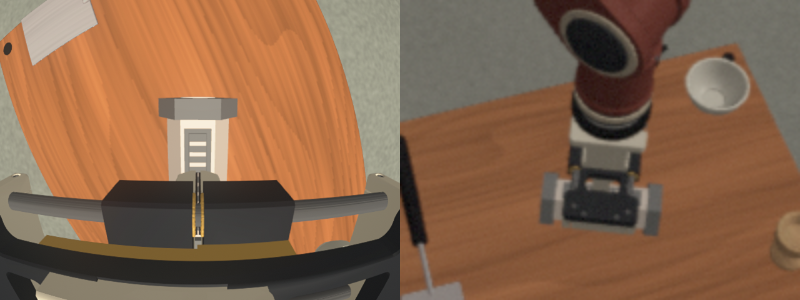

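That's a hard stop: z no longer changes at about 12 N. It's been held for over 1 s with the timer flat. Let go and retreat.

```bash
python3 - <<'E' 2>&1 | grep -v arn
from h import *
manip.movel([.596,.0415,.045],speed=.03)
manip.movel([.596,.0415,.16],speed=.15); manip.hold(.5)
print(get_obs()["time"],get_obs()["force"])
w=cam("wrist");s=cam("scene")
o=np.hstack([cv2.resize(w["image"],(400,300)),cv2.resize(s["image"][150:345,220:480],(400,300))]);cv2.imwrite("pics/m18.png",o[:,:,::-1])
E
```

```text
40.1667 [ 0.44240105 -0.0438729   0.26050536]
```

View pics/m18.png

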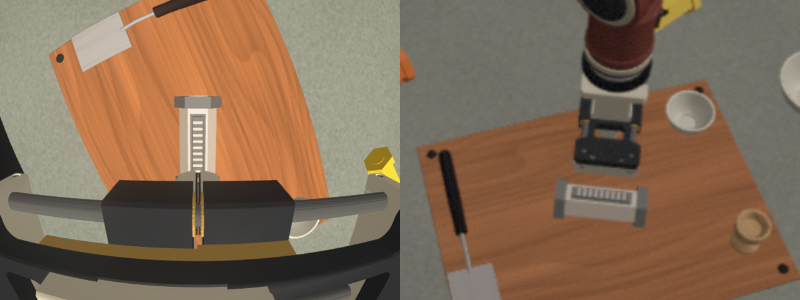

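The timer lies flat on the board with the bar up and clear of the gripper, and the bystanders are where they were. Handing in.

```bash
python3 -c "
from cell import finish_job
print(finish_job())"
```

```text
the job is handed in; nothing more can be done
None
```

I rolled the timer over two faces (120°), so the start bar now faces straight up. I then pressed the bar to its hard stop, held it for over a second, let go and handed the job in at about 40 s. I can't see the verdict.

- **Rolling:** each roll was a grip across opposite flats, a lift, a 60° turn and a set-down. The grip widths were 44.3 and 43.5 mm, which fits the 44 mm flats.
- **Pressing:** the first press stopped at about 6 N and 3–4 mm of travel, which was unclear. I pushed on until the fingers no longer moved, with steady readings of about 12–13 N, and held there.
- **Last checks:** the final pictures show the timer flat on the board with the bar up. The ramekin, egg cup and spatula look unmoved. The force on the tool was about zero and the gripper was clear of everything. The bar's return I only judged by eye in those pictures.
- **Disagreement:** the fingertips are about 24 mm behind the reported tool point, not 14 mm ahead of it as stated. Because of this, the first grasp closed just above the timer without moving it. I measured the offset from the camera views, confirmed it by a light touch on the timer, and used it from then on.

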